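# Change the whetstone in the screw holder

## Robot

A 7-joint arm with a two-finger parallel gripper is mounted at the origin on the work surface. World frame = base frame: x ahead of the robot, y to its left, z up, the work surface at z = 0. Lengths are in m, angles in degrees, forces in N, time in s.
With the tool pointing down it reaches from about 0.425 to 0.875 m from the base axis. Payload 8.4 kg.
Tool frame: the origin (TCP) lies at the very end of the fingers, on their centre line; the grasp point (between the pads) lies 19 mm behind it (tcp_to_grasp is the distance from the TCP to the grasp point, in m); z points along the fingers, y is the direction in which the jaws open and shut (so a half turn about z gives the same grasp; the last joint's range is limited). The gripper opens to 85 mm and grips with 20 to 120 N. Pads are 22 mm wide; open, the fingers measure 114 mm over their backs; the gripper's body (76 mm by 85 mm) begins 54 mm behind the grasp point. The pads swing forward as they close: fully open they stand 13 mm farther back than shut.
Start: joints at [-5.684, 19.091, 2.286, 83.961, -0.768, 76.965, -3.352], TCP at [0.65, -0, 0.231] pointing down, gripper open.
Joint ranges: [-147.57, 147.57], [-21.85, 119.76], [-74.77, 79.35], [14.55, 137.4], [-85.83, 265.84], [4.83, 119.75], [-152.11, 152.11]. Speed limits (degrees/s): [127.2, 127.2, 159.86, 159.86, 180, 180, 180].

## Interface

Orientations are given as [roll, pitch, yaw] about the fixed x, y, z axes, in that order (R = Rz(yaw) Ry(pitch) Rx(roll)).
In Python, from station import * gives the robot as it stands. The module is installed in compiled form; this text tells all that it offers.
- The arm moves only by the tool jog_arm, never from a script. Its argument "steps" is one flat list of numbers, 6 for each row, row after row: the shift along the tool's x, y, z in mm, then the turn, a rotation vector about the tool's x, y, z in degrees. A call has 1 to 10 rows; each row is the pose to reach, as a shift and turn from the pose commanded when the call began, along the tool's axes at that moment; what a row does not reach only later rows make up. A row lasts 1/10 s, in which the tool goes at most 50 mm and 8.59 degrees, less where a joint would pass 70% of its speed; a pose out of reach is approached as far as the arm can. A call with a gripper value outside its range is refused whole. "claw" is the opening, from 0 (shut) to 1 (fully open), set as the call begins (left out, the last holds). The fingers move at their own pace and stop on an object; "newtons" is the grip in N (left out, the last holds). Time passes only in rows, so rows that repeat a pose let the fingers close. It gives the time, the measured TCP pose, the force and the opening at its end, in the units of the state.
- sense(): the state, without advancing time (a new reading comes with each control period).
- capture(name): name is "scene" or "side" or "wrist"; returns the picture (384x512x3 uint8, red, green, blue); there is no depth.
- calibration(name): a dict with "mtx" (3x3 intrinsics, pixels), "rvec" (rotation vector, rad) and "tvec" (3), from world to camera coordinates, as OpenCV has them. Camera axes: x right, y down, z forward; pixel columns grow to the right and rows downward; lengths in m; the calibration is good to about 2 mm. A picture is of the moment at which its call begins: read the wrist's pose just before it. calibration takes no time and is no camera call; for the wrist camera it gives the pose at the moment of the call.
- finish_job(): hands the job in, once; it reports no verdict.
The state is a dict: "time": time; "joints": joint angles; "qvel": joint speeds; "joint_torque": joint torques, N m; "ee_pos": TCP position; "tcp_rot": TCP orientation; "ft_force": force on the tool from outside, world axes, zero at the start; "wrist_torque": the same for the moment, N m; "gripper_width": finger opening in m.
Only numpy, scipy, OpenCV 4.12 (cv2) and the standard library are available. Lean on these libraries where they do the work, as an engineer would, in place of code of your own. Each camera call takes 0.05 s, during which the arm holds its last target. There are 200 camera calls.

## Task

Change the whetstone in the holder on the chopping board: wind the handwheel back so the jaw opens, put the thin old stone flat in the empty steel tray, and lay the thicker, longer stone from the counter flat on the holder's rails between jaw and stop. Then wind the handwheel clockwise until the jaw has pushed the new stone up against the fixed stop, and snug it up by feel, about another half turn, without forcing it. Set the stones down gently, leave the other things on the counter alone and let go of everything.

Things in the scene. Friction and masses are not known exactly. Their poses are not given: they have to be found in the camera images.
- holder: Whetstone holder fixed on the board; origin: centre of its underside, 40 mm above the counter; z up; y along the screw, from handwheel end (-y) to fixed stop (+y). Stones lie on two steel rails along y, 10 mm wide, middles at x = -18 and 18 mm, tops at z = 38 mm. Jaw (60 mm wide) and stop stand up to z = 52 mm. Headstock block at y = -133 to -115 mm, 76 mm wide, 46 mm high.
- bed (a point): Point on the rail tops, midway across, where the middle of the new stone's underside comes when the stone touches the fixed stop: holder (0, 25, 38) mm. Axes as the holder's.
- stop: Fixed end stop of the holder, an aluminium block 76 mm wide; origin on its rubber-faced inner face (holder y = 115 mm), at the holder's underside height; axes as the holder's.
- wheel_hub (a point): Centre of the handwheel's outer face, on its axis: holder (0, -150, 32) mm, 72 mm above the counter. The axis runs along holder y. The wheel is a disc of 68 mm diameter, 10 mm thick, just beyond the headstock; it overhangs the board's end. Axes as the holder's.
- wheel (a joint): Handwheel angle, rad, many turns. Grows counter-clockwise as seen by someone at the handle end looking along holder +y, which opens the jaw 8 mm a turn. At 0, 6.28, ... the handle is straight above the axis, at +1.57 on the holder's -x side. Turning takes about 3 N at the handle, a little more as the pad is squeezed; it stays where it is left (the screw does not run back).
- handle_grip (a point): Middle of the black revolving handle on the wheel: a round grip of 18 mm diameter, 52 mm long, parallel to holder y, 27 mm from the wheel's axis. This point is 32 mm out from the wheel's face (holder y = -182 mm). The handle spins freely on its pin; only the counter is below it. The point's own axes turn with the handle.
- jaw (a joint): Travel of the sliding jaw in m, -0.025 to 0.020, always wheel angle x 0.008 / 6.283. Clear gap from free pad to stop = 0.175 + this value. Starts between about -0.0032 and 0.0032, near the old stone's end; the new stone fits above 0.005, with 11 mm to spare at 0.016.
- pad (a joint): How far the jaw's thick rubber pad is squeezed, in m: 0 free, 0.007 at most. It yields 1 mm for each 8 N: once the stone is against the stop, each half turn adds 4 mm, 32 N. Up to 1 mm goes to pushing the stone along the rails.
- old_stone: Thin old whetstone, 55 x 170 x 20 mm (x, y, z), 0.42 kg, a plain grey slab; origin: centre of its underside; y along its length. At the start it lies loose on the holder's rails between jaw and stop. Grasp it across its 55 mm width.
- new_stone: Thicker, longer whetstone, 60 x 180 x 28 mm (x, y, z), about 0.65 kg, plain slab; origin: centre of its underside; y along its length, either end alike. At the start it lies flat on the counter. Grasp it across its 60 mm width.
- tray: Shallow rectangular stainless tray fixed on the counter, outer 235 x 140 x 16 mm (x, y, z), walls and floor 4 mm; origin: centre of its underside; x along its length. The old stone goes flat on its floor, lengthwise.
- board: Thick ironwood board under the holder, fixed, 220 x 300 x 40 mm (x, y, z); origin at the counter's height, its middle lies 20 mm towards +y of the origin; its handwheel end is at y = -130 mm, so the handwheel overhangs it.
- grater: Bystander, loose: flat steel ginger grater, about 240 x 74 x 14 mm, origin under its middle, x along it.
- spoon_rest: Bystander, loose: blue ceramic spoon rest, dish of 96 mm diameter with the origin under it, 18 mm high, with a trough of 85 mm towards -x.
- chopstick_a: Bystander, loose: wooden chopstick 240 mm long, 7 mm thick, x along it.
- chopstick_b: Bystander, loose: the other chopstick, alike.
- seasoning_box: Bystander, fixed: white plastic seasoning box with three clear flaps, 85 x 255 x 75 mm, origin under its middle.
Things that resemble listed ones, but are neither listed nor needed, are in the scene too. Leave any blue, pink or yellow look-alike of the old_stone alone.

How it is judged:
By the outcome, as a careful person would: the job done as asked, in the order asked, and still so for the second after the job is handed in, with the robot touching nothing.
It also fails if it takes over 72 s, if anything falls off the work surface, if the arm or the gripper's body presses on something with over 40 N, if the wrist force passes 120 N, or if a joint passes its speed limit or range.

## Working session

There is one attempt and no reset: what is moved stays moved. The work goes in short steps, Python scripts to look and compute and a tool call to move; the robot and the scene stay as the last step left them, time stands still between calls to the robot, and variables do not carry over. Pictures are saved under pics/ and viewed, about 8 in all and at most 12, crops included, and the job is handed in when it is done.

Besides the shell and the picture viewer there is one more tool, called after "Emit:" as name(argument=value, ...) on one line, values as JSON. jog_arm: Moves the arm, as the interface text tells. Its arguments: {"type":"object","properties":{"steps":{"type":"array"},"claw":{"type":"number"},"newtons":{"type":"number"}},"required":["steps"]}

```bash
mkdir -p pics; python3 - <<'E'
from station import *
import cv2,numpy as np
s=sense();print(s)
for n in("scene","side","wrist"):
    c=calibration(n);R=cv2.Rodrigues(np.array(c["rvec"],float))[0];print(n,c["mtx"],(-R.T@np.array(c["tvec"]).ravel()).round(3),R[2].round(2))
    im=capture(n);cv2.imwrite(f"pics/{n}0.png",im[:,:,::-1])
E
```

```text
{'time': 0.0, 'joints': array([-5.68343649, 19.13066144,  2.2831598 , 84.01253614, -0.767238  ,
       76.96582008, -3.34996104]), 'qvel': array([-0.01973271, -0.02798675,  0.00852134, -0.04079638, -0.06052162,
        0.07465915, -0.07748549]), 'joint_torque': array([ 4.63630895e-04, -6.58554840e+01,  1.36586554e+00, -4.05554795e+01,
        1.68904377e-02,  1.27170872e-02, -1.99809978e-05]), 'ee_pos': array([ 6.49529571e-01, -2.08736653e-05,  2.30420687e-01]), 'tcp_rot': array([-1.79906418e+02,  6.36253821e-03,  9.00020178e+01]), 'ft_force': array([ 1.02444735,  0.51243777, -0.29373341]), 'wrist_torque': array([ 0.03498084,  0.02507524, -0.00420191]), 'gripper_width': 0.08550014797124524}
scene [[394.70515454   0.         257.15228998]
 [  0.         394.70515454 194.0306089 ]
 [  0.           0.           1.        ]] [1.523 0.201 1.226] [-0.65 -0.03 -0.76]
side [[354.41418945   0.         251.68929742]
 [  0.         354.41418945 195.07292315]
 [  0.           0.           1.        ]] [0.511 0.971 0.864] [ 0.01 -0.72 -0.7 ]
wrist [[330.35143319   0.         261.5956963 ]
 [  0.         330.35143319 188.28903612]
 [  0.           0.           1.        ]] [0.649 0.08  0.372] [-0.   -0.31 -0.95]
```

View pics/scene0.png

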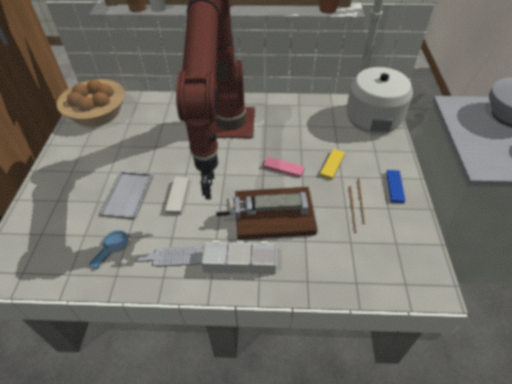

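View pics/side0.png

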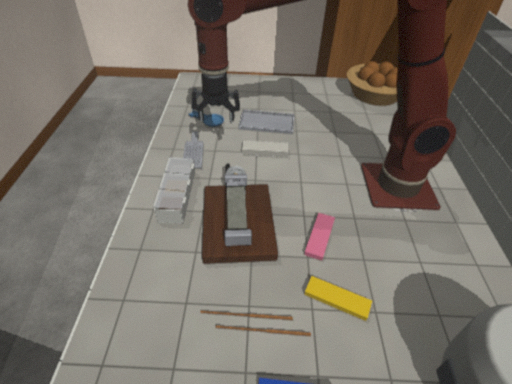

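The scene view shows the board around (275,212) with the wheel at its left end (225,212), the white new stone at (177,195) and the tray at (127,195). In the side view the board is at (238,222), the stone at (265,148) and the tray at (267,122).

```bash
cat > h.py <<'E'
from station import *
import cv2,numpy as np
def cal(n):
    c=calibration(n);R=cv2.Rodrigues(np.array(c["rvec"],float))[0];t=np.array(c["tvec"],float).ravel();return np.array(c["mtx"]),R,t
def ray(c,px,z):
    K,R,t=c;px=np.atleast_2d(np.array(px,float));d=(np.linalg.inv(K)@np.c_[px,np.ones(len(px))].T).T@R
    o=-R.T@t;return o+d*((z-o[2])/d[:,2])[:,None]
def proj(c,P):
    K,R,t=c;q=(np.atleast_2d(P)@R.T+t)@K.T;return q[:,:2]/q[:,2:]
def rect(c,mask,z,roi=None):
    m=mask.astype(np.uint8)
    if roi: k=np.zeros_like(m);x0,y0,x1,y1=roi;k[y0:y1,x0:x1]=1;m=m*k
    m=cv2.morphologyEx(m,cv2.MORPH_OPEN,np.ones((2,2)))
    q=max(cv2.findContours(m,0,cv2.CHAIN_APPROX_NONE)[0],key=cv2.contourArea)[:,0]
    P=ray(c,q,z)[:,:2];(cx,cy),(w,h),a=cv2.minAreaRect((P*1000).astype(np.float32))
    if w<h:w,h,a=h,w,a+90
    return np.round([cx,cy,w,h,(a+90)%180-90],1)  # a: long-axis angle from world x
E
python3 - <<'E'
from h import *
for n,rs in(("scene",dict(board=(225,180,325,245),stone=(160,170,195,220),tray=(95,165,155,222))),("side",dict(board=(190,170,290,275),stone=(235,138,295,160),tray=(235,108,298,135)))):
    im=cv2.imread(f"pics/{n}0.png");c=cal(n);hsv=cv2.cvtColor(im,cv2.COLOR_BGR2HSV);H,S,V=cv2.split(hsv)
    b=im[:,:,0].astype(int);r=im[:,:,2].astype(int)
    print(n,"board",rect(c,(S>100)&((H<15)|(H>165))&(V<130),.04,rs["board"]))
    for k,u in(("stone",(270,150) if n=="side" else (177,190)),("tray",(267,122) if n=="side" else (127,195))):print(k,hsv[u[1],u[0]])
    print("bg",hsv[190,150] if n=="scene" else hsv[160,220])
    x0,y0,x1,y1=(90,165,330,285) if n=="scene" else (150,80,310,275)
    cv2.imwrite(f"pics/{n}0c.png",cv2.resize(im[y0:y1,x0:x1],None,fx=3,fy=3,interpolation=cv2.INTER_CUBIC))
E
```

```text
scene board [640.9 229.4 289.8 117.5 -81.3]
stone [ 28  17 193]
tray [105   9 164]
bg [ 25  17 163]
side board [561.8 240.4 305.9 211.4 -83.6]
stone [ 18  20 162]
tray [128   7 143]
bg [ 27  18 159]
```

View pics/scene0c.png

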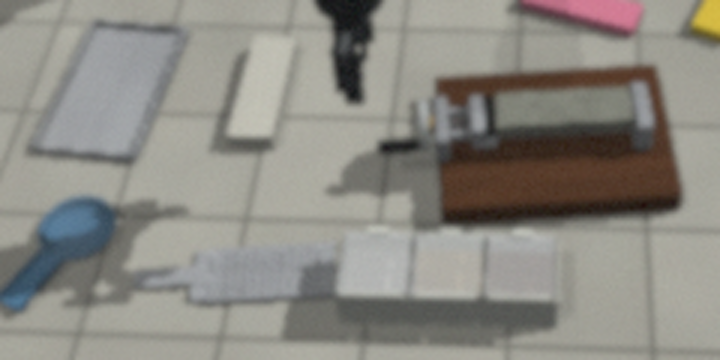

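View pics/wrist0.png

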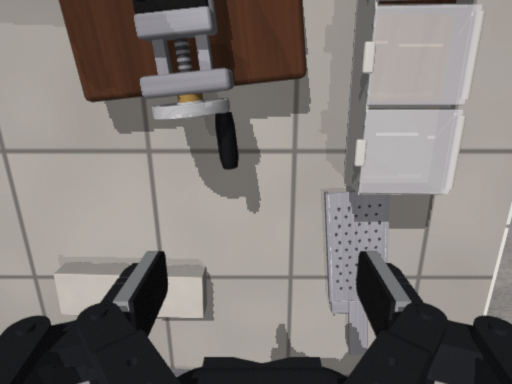

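The 3x scene crop shows stone top corners at about (255,35),(298,38),(270,140),(228,136), and tray rim corners at (97,22),(187,28),(132,158),(32,150). In the wrist view the board's near-left corner is at (88,100), the wheel at (190,108), the handle from (222,108) to (230,168), and the stone at (130,292).

```bash
python3 - <<'E'
from h import *
c=cal("wrist");im=cv2.imread("pics/wrist0.png");H,S,V=cv2.split(cv2.cvtColor(im,cv2.COLOR_BGR2HSV))
br=((S>90)&((H<15)|(H>165))&(V<140))
fr=[(x,max(np.where(br[:125,x])[0])) for x in list(range(95,135,3))+list(range(240,298,3)) if br[:125,x].any()]
lf=[(min(np.where(br[y,40:130])[0])+40,y) for y in range(5,90,4) if br[y,40:130].any()]
f=ray(c,fr,.04)[:,:2]*1000;l=ray(c,lf,.04)[:,:2]*1000
def line(p):
    v=cv2.fitLine(p.astype(np.float32),cv2.DIST_HUBER,0,.01,.01).ravel();return v
a=line(f);b=line(l);print("front",a,"left",b)
yaw=np.arctan2(a[1]*np.sign(a[0]),abs(a[0]));print("yaw",np.degrees(yaw),"left ang",np.degrees(np.arctan2(b[1],b[0])))
ex=np.array([np.cos(yaw),np.sin(yaw)]);ey=np.array([-ex[1],ex[0]])
O=ex*(b[2:]@ex+110)+ey*(a[2:]@ey+130);print("origin",O)
def plane(px,y):
    K,R,t=c;o=-R.T@t*1000;d=R.T@np.linalg.inv(K)@np.array([*px,1.]);n=np.array([*ey,0]);k=(O@ey+y-o@n)/(d@n);p=o+d*k
    return np.array([(p[:2]-O)@ex,p[2]])
m=(V<45);k=np.zeros_like(m);k[105:172,212:242]=1
q=cv2.findContours((m&k).astype(np.uint8),0,cv2.CHAIN_APPROX_NONE)[0];q=max(q,key=cv2.contourArea);print("handle bbox",cv2.boundingRect(q),cv2.minAreaRect(q))
for px,y in(((222.5,115),-156),((227,140),-182),((229.5,165),-208),((191,112),-150)):print(px,y,plane(px,y))
hub=O+ey*-150;print("hub",hub,proj(c,np.array([[*(hub/1000),.072]])))
print("stone wrist",rect(c,(V>185)&(S<60),.028,(40,255,215,325)))
cs=cal("scene")
for n,z,p in(("tray",.016,[(97,22),(187,28),(132,158),(32,150)]),("stone",.028,[(255,35),(298,38),(270,140),(228,136)])):
    P=ray(cs,np.array(p)/3+[90,165],z)[:,:2]*1000;print(n,P.mean(0).round(),cv2.minAreaRect(P.astype(np.float32)))
E
```

```text
front [9.9412382e-01 1.0824895e-01 6.2700482e+02 7.5903435e+01] left [ 1.0781909e-01 -9.9417055e-01  4.7271277e+02  1.0877921e+02]
yaw 6.214385 left ang -83.81039
origin [573.33984 200.82834]
handle bbox (215, 112, 23, 57) ((226.45416259765625, 140.40611267089844), (56.169578552246094, 18.767248153686523), 82.40535736083984)
(222.5, 115) -156 [22.37945786 58.36330513]
(227, 140) -182 [21.45718056 44.08303632]
(229.5, 165) -208 [20.23258284 42.96215489]
(191, 112) -150 [-5.98708941 60.07782417]
hub [589.5772    51.709763] [[194.89247083 112.52817538]]
stone wrist [ 436.3 -172.8   75.1   57.1   -1.4]
tray [ 491. -378.] ((490.33868408203125, -378.98193359375), (133.79612731933594, 237.24716186523438), 84.6416015625)
stone [ 493. -171.] ((493.0158996582031, -172.16912841796875), (61.1240234375, 182.31166076660156), 87.1869888305664)
```

```bash
python3 - <<'E'
from h import *
im=cv2.imread("pics/side0c.png");print(im.shape)
E
```

```text
(585, 480, 3)
```

View pics/side0c.png

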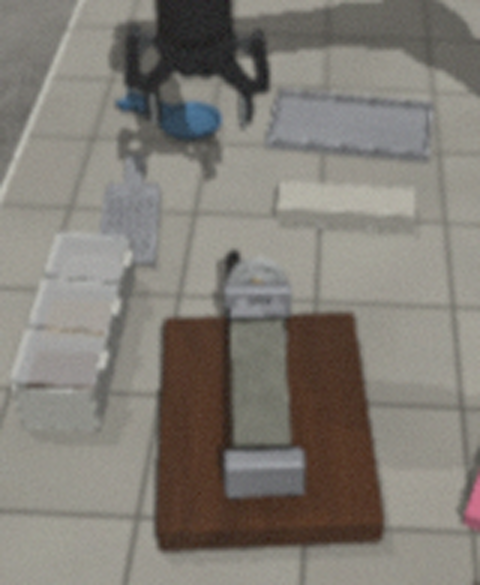

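In the side crop the handle is at (232,262), left of the wheel (top at (258,258)). Board corners are at about (163,318),(355,313),(382,522),(157,535). I'll triangulate the handle tip and cross-check the origin.

```bash
python3 - <<'E'
from h import *
C={n:cal(n) for n in("scene","side","wrist")}
def tri(v):
    A=[];B=[]
    for n,p in v.items():
        K,R,t=C[n];o=-R.T@t;d=R.T@np.linalg.inv(K)@np.array([*p,1.]);d/=np.linalg.norm(d);M=np.eye(3)-np.outer(d,d);A.append(M);B.append(M@o)
    X=np.linalg.solve(sum(A),sum(B));print((X*1000).round(1),{n:(proj(C[n],X)[0]-p).round(1) for n,p in v.items()});return X
s=lambda x,y:(x/3+90-.33,y/3+165-.33); d=lambda x,y:(x/3+150-.33,y/3+80-.33)
print("tip");tri(dict(scene=s(384,148),side=d(234,256),wrist=(230,166)))
print("handle wheel-end");tri(dict(scene=s(418,144),wrist=(223,114)))
print("board side",(ray(C["side"],[d(163,318),d(355,313),d(382,522),d(157,535)],.04)*1000).round())
print("board scene",(ray(C["scene"],[s(437,78),s(656,67),s(680,200),s(443,213)],.04)*1000).round())
print("board wrist corner",(ray(C["wrist"],[(88,100)],.04)*1000).round())
print("stop top side",(ray(C["side"],[d(222,452),d(303,448)],.092)*1000).round())
for n,z,p in(("tray",.016,[(275,92),(432,97),(430,157),(270,146)]),("stone",.028,[(278,182),(415,186),(415,217),(277,210)])):
    P=ray(C["side"],[d(*q) for q in p],z)[:,:2]*1000;print(n,P.mean(0).round(),cv2.minAreaRect(P.astype(np.float32)))
E
```

```text
tip
[618.3   3.5  63.8] {'scene': array([-0.9, -0.4]), 'side': array([-0.4,  0.2]), 'wrist': array([-0.3, -3. ])}
handle wheel-end
[613.8  49.5  65.3] {'scene': array([0.1, 0. ]), 'wrist': array([0. , 0.3])}
board side [[691.  89.  40.]
 [473.  67.  40.]
 [445. 360.  40.]
 [656. 387.  40.]]
board scene [[481.  62.  40.]
 [453. 355.  40.]
 [671. 374.  40.]
 [699.  85.  40.]]
board wrist corner [[480.  61.  40.]]
stop top side [[599. 326.  92.]
 [523. 317.  92.]]
tray [ 479. -374.] ((476.1438903808594, -370.232177734375), (237.74705505371094, 160.15162658691406), 0.6833621859550476)
stone [ 485. -169.] ((484.4848327636719, -167.79205322265625), (183.4958953857422, 68.19410705566406), 1.1338461637496948)
```

Emit:
jog_arm(steps=[8,-15,45,0.3,5,-3,16,-31,80,0.54,10,-6.2,16,-31,95,0.54,10,-6.2,16,-31,95,0.54,10,-6.2,16,-31,95,0.54,10,-6.2], claw=0.7, newtons=30)

```text
time: 0.65
ee_pos: [0.6203, 0.0166, 0.1377]
tcp_rot: [179.9, -9.9, 96.2]
ft_force: [-0.9, -0.0, -0.4]
gripper_width: 0.0598
```

```bash
python3 - <<'E'
from h import *
c=cal("wrist");im=capture("wrist");s=sense()
O=np.array([573.3,200.8]);ex=np.array([.9941,.1082]);ey=np.array([-.1082,.9941])
def W(x,y,z):return np.array([*(O+x*ex+y*ey),z])/1000
print(s["ee_pos"],s["tcp_rot"])
im=im[:,:,::-1].copy()
cv2.imwrite("pics/w1.png",im)
P=[W(25.6,-156,64),W(25.6,-208,64),W(0,-150,72),W(-110,-130,40),W(38,-133,86),W(-38,-133,86),W(0,-150,106)]
for p in P:
    u=proj(c,p)[0];print(u.round());cv2.circle(im,tuple(int(v) for v in u),2,(0,0,255),-1)
cv2.imwrite("pics/w1m.png",im)
E
```

```text
[0.62071726 0.0169194  0.13837161] [179.82576662  -9.94107735  96.28063691]
[260. 172.]
[260. 245.]
[222. 164.]
[ 80. 135.]
[280. 138.]
[157. 138.]
[215. 169.]
```

View pics/w1m.png

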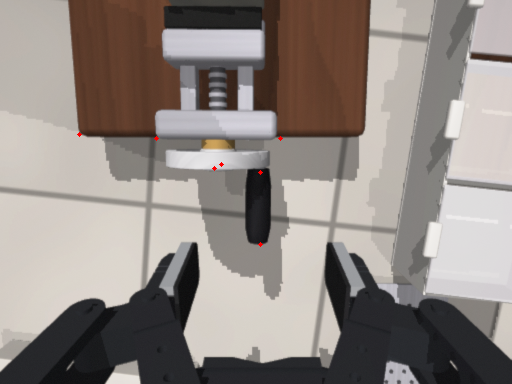

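The marks sit on the handle ends (260,172)/(260,245), the board corner and the headstock to within 1–3 px. The pose is good, with x about 1 mm less. Next I grip the handle.

Emit:
jog_arm(steps=[-5,0,30,0,0,0,-11,0,62,0,0,0,-16,-0.5,90.5,0,0,0,-16,-0.5,90.5,0,0,0])

```text
time: 1.1
ee_pos: [0.6173, 0.0168, 0.0423]
tcp_rot: [-179.8, -10.0, 96.2]
ft_force: [0.5, -0.1, 0.2]
gripper_width: 0.0598
```

Emit:
jog_arm(steps=[0,0,0,0,0,0,0,0,0,0,0,0,0,0,0,0,0,0,0,0,0,0,0,0], claw=0, newtons=30)

```text
time: 1.5
ee_pos: [0.6181, 0.0158, 0.0456]
tcp_rot: [-180.0, -10.0, 96.2]
ft_force: [-6.0, -0.5, 3.2]
gripper_width: 0.0167
```

```bash
cat > circ.py <<'E'
import numpy as np,sys
def rows(a0,angs,r=27,tilt=10):
    g=np.radians;T=g(tilt);out=[]
    for a in angs:
        dx=-r*(np.sin(g(a))-np.sin(g(a0)));dz=r*(np.cos(g(a))-np.cos(g(a0)))
        out.append("%.1f,%.1f,%.1f,0,0,0"%(np.sin(T)*dz,dx,-np.cos(T)*dz))
    print(a0,"->",angs[-1],"\n"," ".join(o+"," for o in out))
E
python3 - <<'E'
from circ import *
a=-108
while a<720:
    s=list(range(a+18,min(a+180,720)+1,18));rows(a,s);a=s[-1]
E
```

```text
-108 -> 72 
 1.4,1.3,-8.2,0,0,0, 2.9,-0.0,-16.4,0,0,0, 4.2,-3.8,-23.8,0,0,0, 5.2,-9.8,-29.7,0,0,0, 5.9,-17.3,-33.5,0,0,0, 6.1,-25.7,-34.8,0,0,0, 5.9,-34.0,-33.5,0,0,0, 5.2,-41.5,-29.7,0,0,0, 4.2,-47.5,-23.8,0,0,0, 2.9,-51.4,-16.4,0,0,0,
72 -> 252 
 -1.4,-1.3,8.2,0,0,0, -2.9,-0.0,16.4,0,0,0, -4.2,3.8,23.8,0,0,0, -5.2,9.8,29.7,0,0,0, -5.9,17.3,33.5,0,0,0, -6.1,25.7,34.8,0,0,0, -5.9,34.0,33.5,0,0,0, -5.2,41.5,29.7,0,0,0, -4.2,47.5,23.8,0,0,0, -2.9,51.4,16.4,0,0,0,
252 -> 432 
 1.4,1.3,-8.2,0,0,0, 2.9,0.0,-16.4,0,0,0, 4.2,-3.8,-23.8,0,0,0, 5.2,-9.8,-29.7,0,0,0, 5.9,-17.3,-33.5,0,0,0, 6.1,-25.7,-34.8,0,0,0, 5.9,-34.0,-33.5,0,0,0, 5.2,-41.5,-29.7,0,0,0, 4.2,-47.5,-23.8,0,0,0, 2.9,-51.4,-16.4,0,0,0,
432 -> 612 
 -1.4,-1.3,8.2,0,0,0, -2.9,-0.0,16.4,0,0,0, -4.2,3.8,23.8,0,0,0, -5.2,9.8,29.7,0,0,0, -5.9,17.3,33.5,0,0,0, -6.1,25.7,34.8,0,0,0, -5.9,34.0,33.5,0,0,0, -5.2,41.5,29.7,0,0,0, -4.2,47.5,23.8,0,0,0, -2.9,51.4,16.4,0,0,0,
612 -> 720 
 1.4,1.3,-8.2,0,0,0, 2.9,0.0,-16.4,0,0,0, 4.2,-3.8,-23.8,0,0,0, 5.2,-9.8,-29.7,0,0,0, 5.9,-17.3,-33.5,0,0,0, 6.1,-25.7,-34.8,0,0,0,
```

Emit:
jog_arm(steps=[1.4,1.3,-8.2,0,0,0,2.9,0,-16.4,0,0,0,4.2,-3.8,-23.8,0,0,0,5.2,-9.8,-29.7,0,0,0,5.9,-17.3,-33.5,0,0,0,6.1,-25.7,-34.8,0,0,0])

```text
time: 2.1
ee_pos: [0.5924, 0.0132, 0.0795]
tcp_rot: [180.0, -10.0, 96.2]
ft_force: [2.2, 2.6, -17.9]
gripper_width: 0.0166
```

Emit:
jog_arm(steps=[-0.4,-8.3,2.3,0,0,0,-1.1,-15.9,6.6,0,0,0,-2.2,-21.8,13,0,0,0,-3.5,-25.7,20.4,0,0,0,-5,-27,28.6,0,0,0,-6.4,-25.7,36.8,0,0,0,-7.8,-21.8,44.2,0,0,0,-8.8,-15.9,50.1,0,0,0,-9.5,-8.3,53.9,0,0,0,-9.7,0,55.2,0,0,0])

```text
time: 3.1
ee_pos: [0.594, 0.0134, 0.0241]
tcp_rot: [179.9, -10.0, 96.2]
ft_force: [-4.0, 0.9, 8.9]
gripper_width: 0.0168
```

Emit:
jog_arm(steps=[0.2,8.3,-1.3,0,0,0,0.9,15.9,-5.1,0,0,0,1.9,21.8,-11,0,0,0,3.2,25.7,-18.4,0,0,0,4.7,27,-26.6,0,0,0,6.1,25.7,-34.8,0,0,0,7.5,21.8,-42.2,0,0,0,8.5,15.9,-48.1,0,0,0,9.2,8.3,-51.9,0,0,0,9.4,0,-53.2,0,0,0])

```text
time: 4.1
ee_pos: [0.5936, 0.0132, 0.0787]
tcp_rot: [179.8, -10.0, 96.2]
ft_force: [3.4, 1.6, -4.3]
gripper_width: 0.0165
```

Emit:
jog_arm(steps=[-0.2,-8.3,1.3,0,0,0,-0.9,-15.9,5.1,0,0,0,-1.9,-21.8,11,0,0,0,-3.2,-25.7,18.4,0,0,0,-4.7,-27,26.6,0,0,0,-6.1,-25.7,34.8,0,0,0,-7.5,-21.8,42.2,0,0,0,-8.5,-15.9,48.1,0,0,0,-9.2,-8.3,51.9,0,0,0,-9.4,0,53.2,0,0,0])

```text
time: 5.1
ee_pos: [0.5943, 0.0134, 0.0239]
tcp_rot: [179.9, -10.0, 96.2]
ft_force: [-5.0, 2.4, 12.7]
gripper_width: 0.0165
```

Emit:
jog_arm(steps=[0.2,8.3,-1.3,0,0,0,0.9,15.9,-5.1,0,0,0,1.9,21.8,-11,0,0,0,3.2,25.7,-18.4,0,0,0,4.7,27,-26.6,0,0,0,6.1,25.7,-34.8,0,0,0,7.5,21.8,-42.2,0,0,0,8.5,15.9,-48.1,0,0,0,9.2,8.3,-51.9,0,0,0,9.4,0,-53.2,0,0,0])

```text
time: 6.1
ee_pos: [0.5934, 0.0132, 0.0787]
tcp_rot: [179.8, -10.0, 96.2]
ft_force: [3.4, 2.7, -3.5]
gripper_width: 0.0161
```

Emit:
jog_arm(steps=[0,0,0,0,0,0,0,0,0,0,0,0,5,0,-30,0,0,0,12,0,-69,0,0,0,50,0,-85,0,-5,0,95,0,-92,0,-10,0,130,0,-96,0,-10,0,147,-0.6,-97.3,0,-10,0,147,-0.6,-97.3,0,-10,0,147,-0.6,-97.3,0,-10,0], claw=1)

```text
time: 7.1
ee_pos: [0.5788, 0.1385, 0.1987]
tcp_rot: [-180.0, 0.0, 96.1]
ft_force: [0.5, -1.2, -0.1]
gripper_width: 0.0855
```

```bash
cat >> h.py <<'E'
O=np.array([572.3,200.7]);ex=np.array([.9941,.1082]);ey=np.array([-.1082,.9941])
def W(x,y,z):return np.array([*(O+x*ex+y*ey),z])/1000
E
python3 - <<'E'
from h import *
s=sense();c=cal("wrist");im=capture("wrist")[:,:,::-1].copy();print(s["ee_pos"],s["tcp_rot"])
cv2.imwrite("pics/w2.png",im)
for p in [W(38,115,92),W(-38,115,92),W(27.5,-57,98),W(-27.5,-57,98),W(27.5,113,98),W(-27.5,113,98),W(0,-177,99),W(30,-76,92)]:
    u=proj(c,p)[0];print(u.round());cv2.circle(im,tuple(int(v) for v in u),2,(0,0,255),-1)
cv2.imwrite("pics/w2m.png",im)
E
```

```text
[0.57881894 0.13845829 0.19866078] [-1.79978023e+02  4.48863594e-02  9.61390970e+01]
[324. -87.]
[201. -86.]
[299. 181.]
[227. 181.]
[308. -87.]
[217. -87.]
[263. 312.]
[300. 202.]
```

View pics/w2m.png

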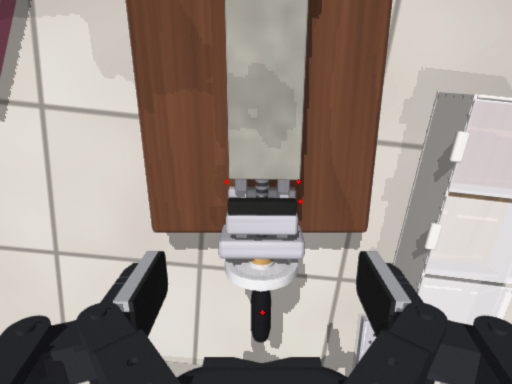

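The view shows the handle straight up (262,312), the jaw pad drawn back at (262,206), and the old stone's near end at row 180, spanning columns 229–301, so it is central. Now I grasp the old stone.

Emit:
jog_arm(steps=[45,0.5,10,0,0,0,90,1,30,0,0,0,90,1,70,0,0,0,90,1,105,0,0,0,90,1,129,0,0,0,90,1,129,0,0,0,90,1,129,0,0,0])

```text
time: 7.85
ee_pos: [0.5704, 0.228, 0.0702]
tcp_rot: [-180.0, 0.0, 96.1]
ft_force: [0.7, -0.8, 0.7]
gripper_width: 0.0852
```

Emit:
jog_arm(steps=[0,0,0,0,0,0,0,0,0,0,0,0,0,0,0,0,0,0,0,0,0,0,0,0], claw=0, newtons=50)

```text
time: 8.25
ee_pos: [0.5711, 0.2299, 0.0721]
tcp_rot: [179.8, -0.1, 96.2]
ft_force: [0.4, -0.8, 6.1]
gripper_width: 0.0545
```

Emit:
jog_arm(steps=[0,0,-5,0,0,0,0,0,-20,0,0,0,0,0,-45,0,0,0,0,0,-60,0,0,0,0,0,-60,0,0,0])

```text
time: 8.75
ee_pos: [0.5712, 0.2306, 0.1333]
tcp_rot: [179.7, -0.1, 96.2]
ft_force: [0.7, 0.2, -3.8]
gripper_width: 0.0539
```

Stone lifted, but the fingertips reach below its underside. I'll set it back and regrip higher so the tips clear the tray floor.

Emit:
jog_arm(steps=[0,0,40,0,0,0,0,0,55,0,0,0,0,0,59,0,0,0,0,0,60,0,0,0,0,0,60,0,0,0])

```text
time: 9.25
ee_pos: [0.5698, 0.2298, 0.0703]
tcp_rot: [180.0, 0.0, 96.2]
ft_force: [-1.2, 0.0, 5.1]
gripper_width: 0.0542
```

Emit:
jog_arm(steps=[0,0,0,0,0,0,0,0,0,0,0,0,0,0,-11,0,0,0,0,0,-12,0,0,0], claw=0.85)

```text
time: 9.65
ee_pos: [0.5704, 0.2301, 0.0836]
tcp_rot: [179.9, -0.0, 96.2]
ft_force: [0.3, -0.2, 1.1]
gripper_width: 0.0727
```

Emit:
jog_arm(steps=[0,0,0,0,0,0,0,0,0,0,0,0,0,0,0,0,0,0,0,0,-5,0,0,0,0,0,-20,0,0,0,0,0,-50,0,0,0,0,0,-70,0,0,0,0,0,-70,0,0,0], claw=0, newtons=60)

```text
time: 10.45
ee_pos: [0.5714, 0.2306, 0.1559]
tcp_rot: [179.7, -0.1, 96.2]
ft_force: [1.2, 0.6, -4.2]
gripper_width: 0.0533
```

```bash
python3 - <<'E'
from h import *
s=sense();print(s["ee_pos"],s["tcp_rot"],s["joints"].round(1))
im=capture("wrist")[:,:,::-1];cv2.imwrite("pics/w3.png",im)
E
```

```text
[0.57140838 0.23057059 0.15587949] [ 1.79700311e+02 -1.08430815e-01  9.62102222e+01] [-20.6  18.1  -6.7  94.3   2.3  67.4 -21.7]
```

Emit:
jog_arm(steps=[-18,-4,-10,0,0,8.5,-54,-13,-20,0,0,17,-95,-23,-20,0,0,25.5,-137,-33,-20,0,0,34,-179,-44,-20,0,0,42.5,-226,-55,-20,0,0,51,-274,-67,-20,0,0,59.5,-322,-78,-20,0,0,68,-369,-90,-20,0,0,76.5,-417,-102,-20,0,0,85])

```text
time: 11.5
ee_pos: [0.512, -0.1973, 0.1707]
tcp_rot: [-179.9, 0.1, 10.9]
ft_force: [1.7, 0.2, -4.0]
gripper_width: 0.0532
```

Emit:
jog_arm(steps=[-13,37,0,0,0,8.5,-27,80,0,0,0,16.6,-42,124,0,0,0,16.6,-54,159,0,0,0,16.6,-59,174,0,0,0,16.6,-59,174,0,0,0,16.6,-59,174,0,0,0,16.6])

```text
time: 12.2
ee_pos: [0.4893, -0.3768, 0.1707]
tcp_rot: [-179.9, 0.1, -5.4]
ft_force: [0.6, 0.4, -5.0]
gripper_width: 0.0533
```

```bash
python3 - <<'E'
from h import *
s=sense();c=cal("wrist");im=capture("wrist")[:,:,::-1].copy();print(s["ee_pos"],s["tcp_rot"],s["ft_force"],s["gripper_width"])
cv2.imwrite("pics/w4.png",im)
a=np.radians(-5.4)
for sx in(1,-1):
  for sy in(1,-1):
    p=np.array([.490+sx*.1175*np.cos(a)-sy*.07*np.sin(a),-.379+sx*.1175*np.sin(a)+sy*.07*np.cos(a),.016])
    u=proj(c,p)[0];print(u.round());cv2.circle(im,tuple(int(v) for v in u),3,(0,0,255),-1)
cv2.imwrite("pics/w4m.png",im)
E
```

```text
[ 0.48929001 -0.3768015   0.17071823] [-1.79905638e+02  1.02506891e-01 -5.37165000e+00] [ 0.64983986  0.39744141 -5.04284952] 0.053306483751026736
[178.  29.]
[350.  29.]
[196. 278.]
[331. 278.]
```

View pics/w4m.png

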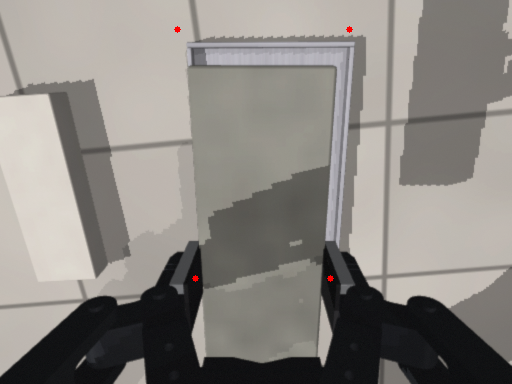

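The wrist view shows the stone held level, its far end at row 66, columns 189–336. The tray's far rim corners are at (188,43) and (353,43), about 14 px nearer and 6 px right of my marks, so the tray centre needs a correction. The new stone is at left.

```bash
python3 - <<'E'
from h import *
c=cal("wrist")
P=ray(c,[(188,43),(353,43)],.016)[:,:2]*1000;print(P)
d=P[0]-P[1];print(np.linalg.norm(d));a=np.arctan2(d[1],d[0])-np.pi/2;print("tray yaw",np.degrees(a))
t=P.mean(0)-117.5*np.array([np.cos(a),np.sin(a)]);print("tray",t)
S=ray(c,[(189,66),(336,66)],.186)[:,:2]*1000;print("stone far end",S,"centre",S.mean(0)-85*np.array([np.cos(-.0937),np.sin(-.0937)]))
print("newstone top pts",ray(c,[(50,93),(105,274),(37,280),(0,97)],.028)*1000)
E
```

```text
[[ 603.19870945 -326.01920265]
 [ 590.6100549  -461.62650183]]
136.19035873791654
tray yaw -5.303663637199812
tray [ 479.90742438 -382.96182711]
stone far end [[ 576.52833434 -358.56151956]
 [ 571.64639191 -411.19338992]] centre [ 489.46022703 -376.92460393]
newstone top pts [[ 574.72690795 -208.24671422   28.        ]
 [ 400.61476028 -211.93102259   28.        ]
 [ 400.04660227 -142.42759115   28.        ]
 [ 575.44160067 -165.8402907    28.        ]]
```

Emit:
jog_arm(steps=[-9,7,20,0,0,0,-9,7,60,0,0,0,-9,7,100,0,0,0,-9,7,130,0,0,0,-9,7,146,0,0,0,-9,7,151,0,0,0,-9,7,154,0,0,0,-9,7,156,0,0,0,-9,7,157,0,0,0,-9,7,158,0,0,0])

```text
time: 13.25
ee_pos: [0.4804, -0.3845, 0.0149]
tcp_rot: [180.0, -0.1, -5.4]
ft_force: [-0.1, -0.5, -4.8]
gripper_width: 0.0534
```

Emit:
jog_arm(steps=[0,0,0.7,0,0,0,0,0,1.4,0,0,0,0,0,2,0,0,0])

```text
time: 13.55
ee_pos: [0.4799, -0.3841, 0.0121]
tcp_rot: [-180.0, -0.0, -5.4]
ft_force: [-0.2, -0.1, -4.6]
gripper_width: 0.0536
```

Emit:
jog_arm(steps=[0,0,0.7,0,0,0,0,0,1.4,0,0,0,0,0,2,0,0,0,0,0,2.5,0,0,0,0,0,3,0,0,0])

```text
time: 14.05
ee_pos: [0.4798, -0.3841, 0.009]
tcp_rot: [-180.0, -0.0, -5.4]
ft_force: [-2.3, 1.8, 3.6]
gripper_width: 0.0532
```

Emit:
jog_arm(steps=[0,0,0,0,0,0,0,0,0,0,0,0,0,0,-10,0,0,0,0,0,-45,0,0,0,0,-30,-90,0,0,0,-4,-75,-135,0,0,-2,-8,-120,-160,0,0,-4,-11,-165,-160,0,0,-4,-12,-211,-160,0,0,-4,-12,-211,-160,0,0,-4], claw=0.78)

```text
time: 15.05
ee_pos: [0.489, -0.1667, 0.1707]
tcp_rot: [-179.9, -0.2, -1.0]
ft_force: [-0.2, 0.1, 0.2]
gripper_width: 0.0665
```

Emit:
jog_arm(steps=[0,0,0,0,0,0,0,0,0,0,0,0], claw=1)

```text
time: 15.25
ee_pos: [0.4876, -0.1743, 0.1696]
tcp_rot: [180.0, -0.0, -1.5]
ft_force: [-0.0, 0.7, 1.0]
gripper_width: 0.0855
```

```bash
python3 - <<'E'
from h import *
s=sense();c=cal("wrist");im=capture("wrist")[:,:,::-1].copy();print(s["ee_pos"],s["tcp_rot"],s["ft_force"],s["gripper_width"])
cv2.imwrite("pics/w5.png",im)
sc=capture("scene")[:,:,::-1];sd=capture("side")[:,:,::-1]
a=cv2.resize(sc[165:240,90:200],(506,345));b=cv2.resize(sd[100:165,230:300],(294,273))
o=np.zeros((384+345,806,3),np.uint8);o[:384,:512]=im;o[384:,:506]=a;o[:273,512:]=b
cv2.imwrite("pics/c5.png",cv2.resize(o,(660,597)))
E
```

```text
[ 0.48761349 -0.17429257  0.16960544] [ 1.79973162e+02 -4.32673638e-02 -1.45242427e+00] [-0.02118551  0.6678699   0.97763771] 0.08545363542321405
```

View pics/c5.png

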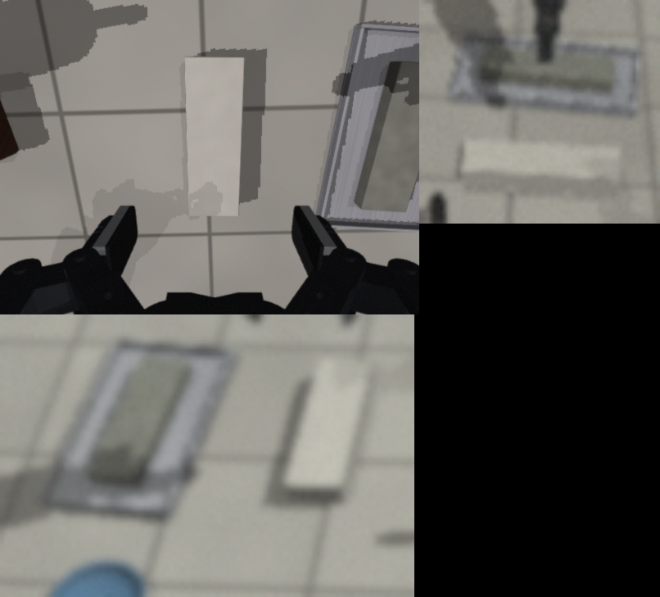

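The old stone lies flat inside the tray. In the wrist part the new stone's top corners are at about (185,57),(244,57),(238,215),(188,215) in mosaic pixels.

```bash
python3 - <<'E'
from h import *
c=cal("wrist");im=cv2.imread("pics/w5.png");V=im.max(2)
print(rect(c,V>178,.028,(215,60,305,268)))
P=ray(c,np.array([(185,57),(244,57),(238,215),(188,215)])/.819,.028)[:,:2]*1000;print(P,P.mean(0))
E
```

```text
[ 549.3 -159.5   17.3   13.8  -48.3]
[[ 575.44735048 -148.99794853]
 [ 573.88151085 -207.01030669]
 [ 397.080152   -201.21521597]
 [ 398.7138444  -141.77910253]] [ 486.28071443 -174.75064343]
```

Emit:
jog_arm(steps=[-1,0.5,40,0,0,0.6,-1,0.5,85,0,0,0.6,-1,0.5,125,0,0,0.6,-1,0.5,150,0,0,0.6,-1,0.5,160,0,0,0.6,-1,0.5,163,0,0,0.6,-1,0.5,163,0,0,0.6])

```text
time: 16.1
ee_pos: [0.4872, -0.1741, 0.0067]
tcp_rot: [180.0, -0.0, -2.0]
ft_force: [0.4, 0.3, 0.2]
gripper_width: 0.0856
```

Emit:
jog_arm(steps=[0,0,0,0,0,0,0,0,0,0,0,0,0,0,0,0,0,0,0,0,0,0,0,0], claw=0, newtons=70)

```text
time: 16.5
ee_pos: [0.4877, -0.1738, 0.0078]
tcp_rot: [180.0, -0.1, -2.0]
ft_force: [-3.1, 0.2, 9.4]
gripper_width: 0.0585
```

Emit:
jog_arm(steps=[0,0,-5,0,0,0,0,0,-30,0,0,0,0,0,-75,0,0,0,0,0,-120,0,0,0,0,0,-150,0,0,0,0,0,-165,0,0,0])

```text
time: 17.1
ee_pos: [0.4874, -0.1737, 0.1744]
tcp_rot: [180.0, -0.2, -2.0]
ft_force: [0.9, -0.5, -6.6]
gripper_width: 0.0584
```

Emit:
jog_arm(steps=[3,-16,-8,0,0,-8.5,8,-48,-15,0,0,-17,14,-80,-15,0,0,-25.5,19,-111,-15,0,0,-34,25,-143,-15,0,0,-42.5,30,-175,-15,0,0,-51,36,-207,-15,0,0,-59.5,41,-239,-15,0,0,-68,47,-271,-15,0,0,-76.5,52,-302,-15,0,0,-85])

```text
time: 18.1
ee_pos: [0.5486, 0.1279, 0.1859]
tcp_rot: [-179.9, 0.0, 83.4]
ft_force: [1.0, -0.9, -5.9]
gripper_width: 0.0585
```

Emit:
jog_arm(steps=[0,0,0,0,0,-8.5,0,0,0,0,0,-13.2,0,0,0,0,0,-13.2,0,0,0,0,0,-13.2])

```text
time: 18.5
ee_pos: [0.5487, 0.1263, 0.1859]
tcp_rot: [-180.0, 0.0, 96.0]
ft_force: [-0.7, -0.2, -5.3]
gripper_width: 0.0583
```

```bash
python3 - <<'E'
from h import *
s=sense();c=cal("wrist");im=capture("wrist")[:,:,::-1].copy();p=s["ee_pos"]*1000;print(p,s["tcp_rot"],s["ft_force"],s["gripper_width"])
d=(W(0,21,0)[:2]*1000-p[:2]);print("tool x,y",d@ey,d@ex)
for q in [W(38,115,92),W(-38,115,92),W(30,-70,106),W(-30,-70,106),W(30,-76,92),W(-30,-76,92)]:
    u=proj(c,q)[0];print(u.round());cv2.circle(im,tuple(int(v) for v in u),2,(0,0,255),-1)
cv2.imwrite("pics/w6m.png",im)
E
```

```text
[548.68828987 126.26298926 185.89391179] [-1.79957284e+02  4.53265954e-03  9.60336033e+01] [-0.7141812  -0.19046921 -5.31826427] 0.05832330451763432
tool x,y 92.44182838796193 31.52648560600217
[ 382. -116.]
[ 250. -115.]
[349. 195.]
[264. 195.]
[344. 197.]
[264. 197.]
```

View pics/w6m.png

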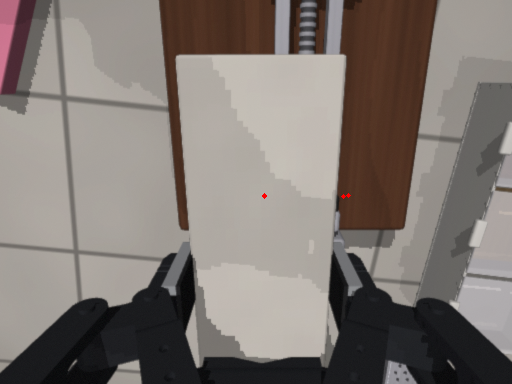

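The stone is held level, far end at row 55, columns 178–345. The rails show at the top, around columns 283 and 335, with the screw at 309.

```bash
python3 - <<'E'
from h import *
c=cal("wrist");p=sense()["ee_pos"]*1000
f=lambda P:np.array([(P[:2]-O)@ex,(P[:2]-O)@ey])
print("rails mid",[f(q).round(1) for q in ray(c,[(275,30),(290,30),(327,30),(342,30)],.078)*1000])
S=[f(q) for q in ray(c,[(178,56),(345,56)],.2065)*1000];print("stone far",S,"tcp",f(p))
E
```

```text
rails mid [array([-22.4,  40.6]), array([-12.1,  40.6]), array([13.3, 40.5]), array([23.6, 40.5])]
stone far [array([-60.10072181,  16.20642836]), array([-3.11833432, 16.03257041])] tcp [-31.42012008 -71.48021953]
```

Emit:
jog_arm(steps=[40,13,10,0,0,0,80,27,30,0,0,0,93.5,32,55,0,0,0,93.5,32,70,0,0,0,93.5,32,82,0,0,0,93.5,32,90,0,0,0,93.5,32,94,0,0,0,93.5,32,96,0,0,0,93.5,32,97,0,0,0,93.5,32,98,0,0,0])

```text
time: 19.55
ee_pos: [0.5713, 0.223, 0.0888]
tcp_rot: [179.9, -0.0, 96.2]
ft_force: [1.8, -0.3, -5.6]
gripper_width: 0.0581
```

Emit:
jog_arm(steps=[0,0,0.7,0,0,0,0,0,1.4,0,0,0,0,0,2,0,0,0])

```text
time: 19.85
ee_pos: [0.5708, 0.2231, 0.0862]
tcp_rot: [180.0, -0.0, 96.2]
ft_force: [-0.7, 0.4, -5.8]
gripper_width: 0.0583
```

Emit:
jog_arm(steps=[0,0,0.7,0,0,0,0,0,1.4,0,0,0,0,0,2,0,0,0,0,0,2.5,0,0,0,0,0,2.5,0,0,0])

```text
time: 20.35
ee_pos: [0.5709, 0.2231, 0.0859]
tcp_rot: [180.0, -0.0, 96.2]
ft_force: [-9.3, -4.0, 14.6]
gripper_width: 0.0585
```

Emit:
jog_arm(steps=[0,0,-2,0,0,0,0,0,-2,0,0,0,0,0,-12,0,0,0,0,0,-45,0,0,0,-10,0,-80,0,0,0,-45,0,-110,0,0,0,-83,0,-116,0,0,0,-83,0,-116,0,0,0,-83,0,-116,0,0,0], claw=1)

```text
time: 21.25
ee_pos: [0.5803, 0.1396, 0.2005]
tcp_rot: [179.9, -0.0, 96.1]
ft_force: [-0.4, 1.2, 0.6]
gripper_width: 0.0857
```

```bash
python3 - <<'E'
from h import *
s=sense();c=cal("wrist");im=capture("wrist")[:,:,::-1].copy();print((s["ee_pos"]*1000).round(1),s["tcp_rot"],s["ft_force"],s["gripper_width"])
for q in [W(0,-177,99),W(0,-203,99)]:print(proj(c,q))
sc=capture("side")[:,:,::-1];b=cv2.resize(sc[150:250,200:280],(307,384))
cv2.imwrite("pics/w7.png",np.hstack([im,b])[:,:800])
E
```

```text
[580.3 139.6 200.5] [ 1.79922858e+02 -2.68865379e-02  9.60862187e+01] [-0.44189999  1.23182654  0.60148401] 0.08567815679097285
[[260.84515659 311.87354309]]
[[260.92932159 335.66750962]]
```

View pics/w7.png

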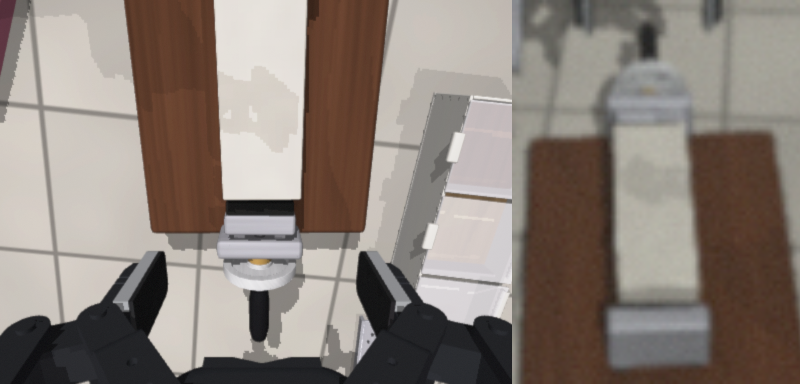

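The new stone lies on the rails, near end at (262,200), between the pad and the stop. The handle is still up at (259,315). Back to the handle.

Emit:
jog_arm(steps=[-35,0,0,0,5,0,-80,-0.5,5,0,10,0,-120,-0.7,12,0,10,0,-127,-0.7,40,0,10,0,-127,-0.7,80,0,10,0,-127,-0.7,110,0,10,0,-127,-0.7,122,0,10,0,-127,-0.7,122,0,10,0], claw=0.7, newtons=30)

```text
time: 22.15
ee_pos: [0.5917, 0.0155, 0.0758]
tcp_rot: [-179.8, -10.1, 96.3]
ft_force: [-0.4, -0.6, 0.1]
gripper_width: 0.0599
```

Emit:
jog_arm(steps=[0,0,0,0,0,0,0,0,0,0,0,0,0,0,0,0,0,0,0,0,0,0,0,0], claw=0)

```text
time: 22.55
ee_pos: [0.5936, 0.0143, 0.0789]
tcp_rot: [179.9, -10.0, 96.2]
ft_force: [-0.4, -0.7, 4.3]
gripper_width: 0.0165
```

```bash
python3 - <<'E'
from h import *
print(sense()["tcp_rot"],sense()["ee_pos"])
E
```

```text
[179.8843682  -10.00881136  96.22715379] [0.59356075 0.01427432 0.07886359]
```

Clockwise: down the +x side first.

Emit:
jog_arm(steps=[-0.2,8.3,1.3,0,0,0,-0.9,15.9,5.1,0,0,0,-1.9,21.8,11,0,0,0,-3.2,25.7,18.4,0,0,0,-4.7,27,26.6,0,0,0,-6.1,25.7,34.8,0,0,0,-7.5,21.8,42.2,0,0,0,-8.5,15.9,48.1,0,0,0,-9.2,8.3,51.9,0,0,0,-9.4,0,53.2,0,0,0])

```text
time: 23.55
ee_pos: [0.5948, 0.0145, 0.0248]
tcp_rot: [179.8, -10.0, 96.2]
ft_force: [2.5, 2.3, 9.8]
gripper_width: 0.0167
```

Emit:
jog_arm(steps=[0.2,-8.3,-1.3,0,0,0,0.9,-15.9,-5.1,0,0,0,1.9,-21.8,-11,0,0,0,3.2,-25.7,-18.4,0,0,0,4.7,-27,-26.6,0,0,0,6.1,-25.7,-34.8,0,0,0,7.5,-21.8,-42.2,0,0,0,8.5,-15.9,-48.1,0,0,0,9.2,-8.3,-51.9,0,0,0,9.4,0,-53.2,0,0,0])

```text
time: 24.55
ee_pos: [0.5932, 0.0143, 0.0791]
tcp_rot: [180.0, -10.0, 96.2]
ft_force: [-2.7, 0.6, -0.1]
gripper_width: 0.0169
```

Emit:
jog_arm(steps=[-0.2,8.3,1.3,0,0,0,-0.9,15.9,5.1,0,0,0,-1.9,21.8,11,0,0,0,-3.2,25.7,18.4,0,0,0,-4.7,27,26.6,0,0,0,-6.1,25.7,34.8,0,0,0,-7.5,21.8,42.2,0,0,0,-8.5,15.9,48.1,0,0,0,-9.2,8.3,51.9,0,0,0,-9.4,0,53.2,0,0,0])

```text
time: 25.55
ee_pos: [0.595, 0.0145, 0.0249]
tcp_rot: [179.7, -10.0, 96.2]
ft_force: [2.8, 0.8, 9.2]
gripper_width: 0.0167
```

Emit:
jog_arm(steps=[0.2,-8.3,-1.3,0,0,0,0.9,-15.9,-5.1,0,0,0,1.9,-21.8,-11,0,0,0,3.2,-25.7,-18.4,0,0,0,4.7,-27,-26.6,0,0,0,6.1,-25.7,-34.8,0,0,0,7.5,-21.8,-42.2,0,0,0,8,-19.1,-45.4,0,0,0,8,-19.1,-45.4,0,0,0])

```text
time: 26.45
ee_pos: [0.5726, 0.0121, 0.0705]
tcp_rot: [-179.8, -10.0, 96.2]
ft_force: [-9.1, 0.7, 8.7]
gripper_width: 0.0166
```

```bash
python3 - <<'E'
from h import *
s=sense();g=s["ee_pos"]*1000+19*np.array([.0188,-.1726,.985]);x=(g[:2]-O)@ex;z=g[2]-71
print(s["ee_pos"],s["ft_force"],"angle",np.degrees(np.arctan2(-x,z)),"r",np.hypot(x,z))
c=cal("side");im=capture("side")[:,:,::-1];cv2.imwrite("pics/s8.png",cv2.resize(im[150:250,190:290],(600,600),interpolation=cv2.INTER_CUBIC))
E
```

```text
[0.57258077 0.01206069 0.07049956] [-9.06754347  0.68446295  8.67312557] angle 47.86171992812407 r 27.148541327120526
```

Emit:
jog_arm(steps=[0,0,0,0,0,0,0,0,0,0,0,0,5,0,-30,0,0,0,12,0,-69,0,0,0,50,8,-100,0,-5,0,95,15,-105,0,-10,0,130,20,-106,0,-10,0,147,21.5,-106,0,-10,0,147,21.5,-106,0,-10,0,147,21.5,-106,0,-10,0], claw=0.7)

```text
time: 27.5
ee_pos: [0.5818, 0.1383, 0.1992]
tcp_rot: [-180.0, 0.0, 96.1]
ft_force: [-0.0, -0.7, 0.1]
gripper_width: 0.0599
```

```bash
python3 - <<'E'
from h import *
s=sense();c=cal("wrist");im=capture("wrist")[:,:,::-1].copy();print((s["ee_pos"]*1000).round(1),s["ft_force"],s["gripper_width"])
f=lambda P:np.array([(P[:2]-O)@ex,(P[:2]-O)@ey]).round(1)
for q in [W(0,-65,106),W(-19,-177,91),W(-19,-203,91)]:print(proj(c,q).round())
sc=capture("side")[:,:,::-1];b=cv2.resize(sc[150:250,200:280],(307,384))
cv2.imwrite("pics/w9.png",np.hstack([im,b])[:,:800])
E
```

```text
[581.8 138.3 199.2] [-0.01527371 -0.7087957   0.06808296] 0.059897798914785
[[259. 194.]]
[[238. 305.]]
[[239. 329.]]
```

View pics/w9.png

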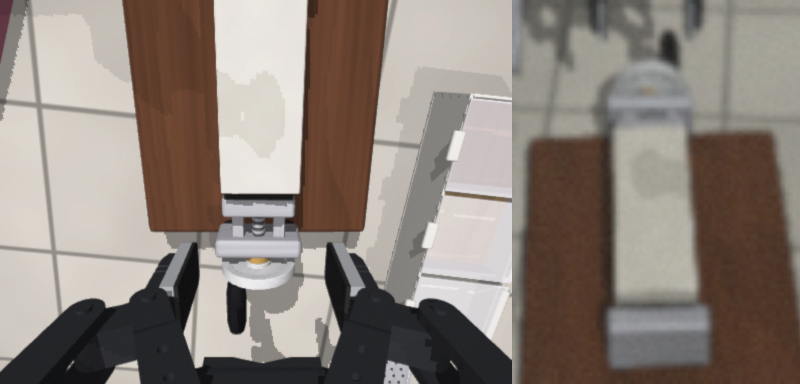

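The jaw has followed up to the stone. Its end is at row 194, exactly where it should be when touching the stop. The handle at (236,308) matches 45°. Handing in.

```bash
python3 -c "
from station import *
print(finish_job())"
```

```text
the job is handed in; nothing more can be done
None
```

I changed the whetstone in the order you asked and handed the job in at about 27.6 s on the robot's clock, against the 72 s limit.

1. **Opening:** I wound the handwheel counter-clockwise to about 720° (jaw about +16 mm).
2. **Old stone:** I laid it flat in the tray. My first grip was too low for the tray floor, so I set the stone back on the rails once and regripped it higher.
3. **New stone:** I laid it on the rails between jaw and stop. It touched down with about 20 N.
4. **Closing:** I wound the wheel clockwise to about 45°, half a turn past where the stone should meet the stop. The pad should be squeezed about 4 mm, or 32 N. Both figures come from the wheel angle and the holder dimensions; I did not measure the squeeze.

**Last checks:**
- **Seating:** in the last wrist picture, the new stone's jaw end is at the row predicted for a stone touching the stop. The handle is where 45° predicts, and the side view shows the stone up against the stop.
- **Tray:** a picture taken after I let the old stone go shows it flat inside the tray. I did not look at it again.
- **Gripper:** it is open and clear of everything, and the wrist force reads about zero.
- **Disagreements:** the first tray position from the scene camera was about 1 cm off and was corrected from the wrist camera. My estimates of the final wheel angle ranged from 45° to 48°, less than 0.1 mm of jaw travel.
- **Not checked:** I saw no contact with the other things on the counter, but did not compare their positions before and after.

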